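# Clear the headband frames to the rail and load the button die

## Robot

A 6-joint arm with a two-finger parallel gripper is mounted at the origin on the work surface. World frame = base frame: x ahead of the robot, y to its left, z up, the work surface at z = 0. Lengths are in m, angles in rad, forces in N, time in s.
With the tool pointing down it reaches from about 0.25 to 0.8 m from the base axis. Payload 8.5 kg.
Tool frame: the origin (TCP) lies at the very end of the fingers, on their centre line; the grasp point (between the pads) lies 19 mm behind it; z points along the fingers, y is the direction in which the jaws open and shut (so a half turn about z gives the same grasp; the last joint's range is limited). The gripper opens to 85 mm and grips with 20 to 120 N. Pads are 22 mm wide; open, the fingers measure 114 mm over their backs; the gripper's body (76 mm by 85 mm) begins 54 mm behind the grasp point. The pads swing forward as they close: fully open they stand 13 mm farther back than shut.
Start: joints at [1.255, 0.238, -0.013, 1.319, 0, 1.571], TCP at [0.163, 0.499, 0.231] pointing down, gripper open.
Joint ranges: [-2.66, 2.66], [-1.03, 1.9], [-1.14, 1.46], [-1.82, 2.27], [-1.45, 1.34], [-3.14, 3.14]. Speed limits (rad/s): [2.22, 2.22, 2.79, 3.14, 3.14, 3.14].

## Interface

Orientations are given as a unit quaternion [w, x, y, z].
In Python, from rig import * gives the robot as it stands.
- The arm moves only by the tool step_arm, never from a script. Its argument "increments" is a list of rows, each a list of 3 entries, a list of its own where there are three numbers: the gripper command: -1 is shut, 1 is fully open, values between are in proportion, then the shift along the tool's x, y, z in mm, then the turn, a rotation vector about the tool's x, y, z in rad. A call has 1 to 20 rows; each row shifts and turns the commanded pose from where the row before left it, along the tool's axes as they then stand; what a row does not reach is not made up. A row lasts 1/10 s, in which the tool goes at most 50 mm and 8.59 degrees, less where a joint would pass 70% of its speed; a pose out of reach is approached as far as the arm can. A call is refused whole if a number of a shift passes 50 or a number of a turn 0.15, either way. A call with a gripper value outside its range is refused whole. The fingers move at their own pace and stop on an object; "force" is the grip in N (left out, the last holds). Time passes only in rows, so rows that do not move let the fingers close. It gives the time, the measured TCP pose, the force and the opening at its end, in the units of the state.
- get_obs(): the state, without advancing time (a new reading comes with each control period).
- capture(name): name is "side" or "top"; returns (picture, depth): 400x640x3 uint8, blue, green, red; 400x640 float32, m along the optical axis (not along the pixel's ray), 0 where there is no reading.
- camera_params(name): a dict with "intrinsics" (3x3 intrinsics, pixels), "T" (4x4, takes a point from camera to world coordinates). Camera axes: x right, y down, z forward; pixel columns grow to the right and rows downward; lengths in m; the calibration is good to about 2 mm. A picture is of the moment at which its call begins. camera_params takes no time and is no camera call.
- close_job(): hands the job in, once; it reports no verdict.
Trained networks look in the newest picture that a camera, given by its name, has taken for a name from the list of things; names that differ only in an ending like _2 or _b are one class to them, and where a whole thing is asked for, a point or a joint stands for the part that bears it (a point fixed in the world has none). Each returns a list of dicts, best first, with "conf" (0 to 1); they miss things now and then, are a little off and sometimes report something else, mostly with a low value. They report only what shows in the picture. A call takes as long as a camera call. They do not tell look-alikes from the thing itself.
- look_for(target, camera): "extent" ([centre column, centre row, width, height] in pixels, round what is visible of it).
- mark_of(target, camera): "position" ([column, row] in pixels: a listed point, or the origin of a listed thing).
The state is a dict: "time_s": time; "q": joint angles; "dq": joint speeds; "tau": joint torques, N m; "position": TCP position; "tcp_rot": TCP orientation; "force": force on the tool from outside, world axes, zero at the start; "ft_torque": the same for the moment, N m; "finger_gap": opening from 0.0 (shut) to 1.0 (fully open).
Only numpy, scipy, OpenCV 4.12 (cv2) and the standard library are available. Lean on these libraries where they do the work, as an engineer would, in place of code of your own. Each camera call takes 0.05 s, during which the arm holds its last target. There are 200 camera calls.

## Task

Get the button die ready: hang both white headband frames over the wooden rail, astride it with the crown resting on top and the button mount upright, next to the embroidery hoop that hangs there already. Set the round button blank, stem up, fully home in the round die that one of the frames now stands over. Leave the hoop, the thread cones, the jar and the square blank where they are.

Things in the scene. Friction and masses are not known exactly. Their poses are not given: they have to be found in the camera images.
- frame_a: white headband frame, 90 g: arch 132 wide, 111 high, of flat band 34 wide, 6 thick; button mount on the crown. Origin midway between the tips, at tip level; x from tip to tip, y across the band, z up; same either way round. Inside 120 wide, 105 high; crown underside flat for 40 mm. At the start it stands on the table astride the round die.
- frame_a_mount (a point): centre of the top of that frame's wooden button mount: an upright block on the crown, 24 (frame x) by 16 (frame y), 30 high, spanning 111 to 141 above the frame's origin; the axes are the frame's
- frame_b: white headband frame, 90 g: arch 132 wide, 111 high, of flat band 34 wide, 6 thick; button mount on the crown. Origin midway between the tips, at tip level; x from tip to tip, y across the band, z up; same either way round. Inside 120 wide, 105 high; crown underside flat for 40 mm. At the start it stands on the table, far off to the right (robot's view).
- frame_b_mount (a point): centre of the top of that frame's wooden button mount: an upright block on the crown, 24 (frame x) by 16 (frame y), 30 high, spanning 111 to 141 above the frame's origin; the axes are the frame's
- rail: fixed wooden rail on two posts. Origin on the table under the middle of the bar; local y runs along the bar. The bar is 18 x 18 in section and 280 long between the posts (y from -140 to 140); its flat top is 150 above the origin. Posts rise to 158, 16 wide along y just beyond the bar's ends, with feet 110 (x) x 30 (y) x 12 high.
- hoop: wooden embroidery hoop hanging loose on the bar, a bystander: a 16-sided ring 116 inside across flats and 130 outside, 14 wide along the bar, with a brass clamp 18 high on its top. Origin at the middle of the ring, 58 below the bar's top; local y runs along the bar.
- round_die: fixed square steel block 96 x 96 x 28 with a round cavity in the middle of its top, 65 in diameter and 10 deep (cavity floor 18 above the table). Origin at the centre of its underside.
- square_die: a like fixed block 96 x 96 x 28 with a 53 x 53 square cavity; not used. The two dies may stand in either place. Origin at the centre of its underside.
- round_blank: wooden round button blank: disc 60 in diameter and 10 thick with a central stem 18 in diameter and 26 high on top (36 high overall), about 50 g. Origin at the centre of the disc's underside; z up along the stem. It lies on the table, stem up, between two thread cones whose axes are 68 to 88 away to its left and right (along its local y; x there within 20).
- square_blank: wooden square button blank, a bystander: 50 x 50 x 10 with the same stem (36 high overall), loose on the table. Origin at the centre of its underside.
- cone_1: thread cone, a bystander, 44 mm across the foot and 110 tall, loose, standing; origin at the centre of its underside
- cone_2: thread cone, a bystander, 44 mm across the foot and 110 tall, loose, standing; origin at the centre of its underside
- cone_3: thread cone, a bystander, 44 mm across the foot and 110 tall, loose, standing; origin at the centre of its underside; at the right edge
- jar: glass jar with a brass cap, a bystander, 66 mm across and 85 tall, loose; origin at the centre of its underside
Mind the look-alikes: they are no part of the job. Leave any pink look-alike of the frame_a alone.

How it is judged:
At the end, for the whole second after the job is handed in: Both frames hang still astride the bar: crown on its top (origin 40-52 mm up, within 20 mm of the bar's middle plane), within 0.2 rad of upright, 0.35 rad of square. Blank in the round die, stem up: within 2.5 mm of the floor, 5 mm of centre, 0.08 rad of level. Hoop still on the bar (z of frame_a in the frame of rail between 0.04 and 0.052 m and x of frame_a in the frame of rail between -0.02 and 0.02 m and y of frame_a in the frame of rail between -0.14 and 0.14 m and angle between each of frame_a, frame_b's own z axis and vertical below 0.2 rad and angle between the y axis of each of frame_a, frame_b and the y axis of rail, either way round below 0.35 rad and contact force between each of frame_a, frame_b and rail above 0.2 N and linear speed of each of frame_a, frame_b below 0.05 m/s and z of frame_b in the frame of rail between 0.04 and 0.052 m and x of frame_b in the frame of rail between -0.02 and 0.02 m and y of frame_b in the frame of rail between -0.14 and 0.14 m and z of round_blank in the frame of round_die between 0.015 and 0.0205 m and horizontal distance between round_blank and round_die below 0.005 m and angle between round_blank's own z axis and vertical below 0.08 rad and linear speed of round_blank below 0.03 m/s and height (world z) of hoop above 0.075 m); the robot touches nothing.
It fails at once if a thread cone pushed more than 30 mm or tipped (distance of any of cone_1, cone_2, cone_3 from where it was at the start of the episode above 0.03 m or angle between any of cone_1, cone_2, cone_3's own z axis and vertical above 0.4 rad).
It fails at once if the jar pushed more than 30 mm or tipped (distance of jar from where it was at the start of the episode above 0.03 m or angle between jar's own z axis and vertical above 0.4 rad).
It fails at once if the square blank pushed more than 30 mm or tipped (distance of square_blank from where it was at the start of the episode above 0.03 m or angle between square_blank's own z axis and vertical above 0.4 rad).
It fails at once if the hoop knocked off the bar or shifted more than 40 mm (distance of hoop from where it was at the start of the episode above 0.04 m).
It also fails if it takes over 72 s, if anything falls off the work surface, if the arm or the gripper's body presses on something with over 40 N, if the wrist force passes 120 N, or if a joint passes its speed limit or range.

## Working session

There is one attempt and no reset: what is moved stays moved. The work goes in short steps, Python scripts to look and compute and a tool call to move; the robot and the scene stay as the last step left them, time stands still between calls to the robot, and variables do not carry over. Pictures are saved under pics/ and viewed, about 8 in all and at most 12, crops included, and the job is handed in when it is done.

Besides the shell and the picture viewer there is one more tool, called after ">>>" as a command line: name --argument value ..., lists and objects as JSON in quotes. step_arm: Moves the arm, as the interface text tells. Its arguments: {"type":"object","properties":{"increments":{"type":"array","items":{"type":"array"}},"force":{"type":"number"}},"required":["increments"]}

```bash
ls; mkdir -p pics; cat > h.py <<'E'
from rig import *
import numpy as np, cv2
def px2w(cam,u,v,d=None,z=None):
    P=camera_params(cam);K=P["intrinsics"];T=np.array(P["T"])
    r=np.linalg.inv(np.array(K))@[u,v,1]
    if d is not None: return T[:3,:3]@(r*d)+T[:3,3]
    r=T[:3,:3]@r; s=(z-T[2,3])/r[2]; return T[:3,3]+s*r
def cloud(cam,D):
    P=camera_params(cam);K=np.array(P["intrinsics"]);T=np.array(P["T"])
    v,u=np.mgrid[:D.shape[0],:D.shape[1]]
    p=np.stack([(u-K[0,2])/K[0,0]*D,(v-K[1,2])/K[1,1]*D,D],-1)
    return p@T[:3,:3].T+T[:3,3]
E
python3 - <<'E'
from h import *
np.set_printoptions(precision=3,suppress=True)
o=get_obs();print(o["position"],o["tcp_rot"],o["force"],o["time_s"])
for c in("side","top"):
    I,D=capture(c);cv2.imwrite(f"pics/{c}0.png",I);np.save(f"{c}0.npy",D)
    print(c,camera_params(c)["T"])
    for t in("frame_a","frame_a_mount","rail","hoop","round_die","square_die","round_blank","square_blank","cone_1","jar"):
        print(t,[(np.round(m["position"],1).tolist(),round(m["conf"],2)) for m in mark_of(t,c)])
E
```

```text
pics
[0.163 0.499 0.231] [-0.     0.157  0.988 -0.001] [-0.044 -0.009  0.625] 0.0
side [[-0.999 -0.013  0.042  0.425]
 [-0.04   0.654 -0.756  0.612]
 [-0.017 -0.757 -0.653  0.688]
 [ 0.     0.     0.     1.   ]]
frame_a [([422.8, 343.5], 0.75)]
frame_a_mount [([378.4, 236.6], 0.92), ([433.7, 302.6], 0.7), ([316.6, 188.4], 0.61)]
rail [([239.3, 310.1], 0.91)]
hoop [([362.1, 201.9], 0.75)]
round_die [([321.9, 238.1], 0.87), ([338.8, 321.8], 0.56)]
square_die [([314.7, 172.8], 0.69)]
round_blank [([330.5, 346.5], 0.59)]
square_blank []
cone_1 [([343.0, 320.6], 0.83), ([299.4, 150.0], 0.61), ([320.9, 396.6], 0.57), ([317.2, 190.2], 0.33)]
jar [([270.5, 173.0], 0.85), ([363.9, 201.5], 0.49)]
top [[ 0.002 -0.994  0.108  0.361]
 [-1.    -0.003 -0.01  -0.067]
 [ 0.011 -0.108 -0.994  1.074]
 [ 0.     0.     0.     1.   ]]
frame_a [([270.2, 250.0], 0.97), ([366.4, 133.2], 0.9), ([213.1, 281.2], 0.77), ([322.8, 201.6], 0.63)]
frame_a_mount [([193.7, 281.7], 0.84), ([318.0, 193.9], 0.73), ([262.3, 247.5], 0.56)]
rail [([239.5, 143.6], 0.91), ([371.5, 121.2], 0.62)]
hoop [([235.1, 135.9], 0.89), ([320.7, 204.0], 0.25)]
round_die [([416.2, 143.0], 0.66), ([326.5, 201.7], 0.56)]
square_die [([411.3, 196.0], 0.94), ([413.7, 144.9], 0.38)]
round_blank [([209.8, 212.3], 0.94)]
square_blank [([365.2, 240.5], 0.84)]
cone_1 [([181.0, 210.6], 0.65), ([232.7, 223.5], 0.54)]
jar [([413.0, 143.5], 0.77)]
```

View pics/side0.png

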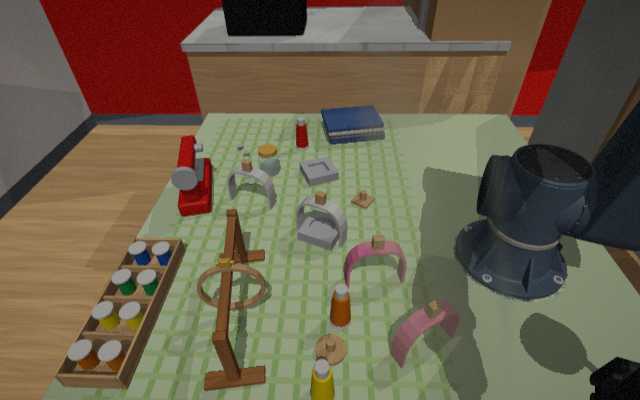

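View pics/top0.png

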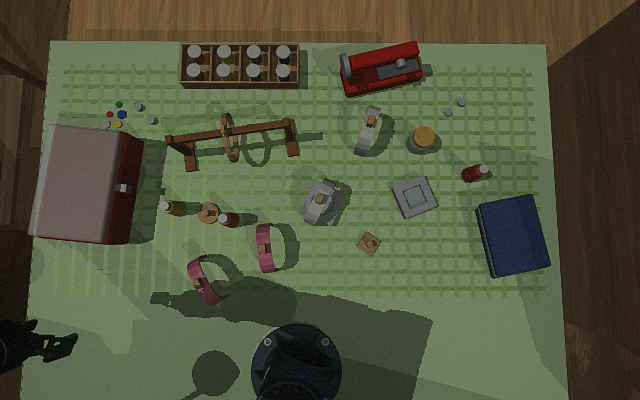

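The top view shows the candidates. White frames are at (318,195), over the die, and at (371,122). The pink look-alikes are at (265,248) and (205,280). The round blank is at (209,212) between two cones, with the square blank at (369,243). The rail runs (167..298, 140) with the hoop at (230,135). I choose the two white frames. Next I measure from depth, with one close crop as the check.

```bash
cat > m.py <<'E'
from h import *
np.set_printoptions(precision=4,suppress=True)
def ang(p): # rect fit
    r=cv2.minAreaRect((p[:,:2]*1000).astype(np.float32)); return np.array(r[0])/1000,np.round(r[1],1),round(r[2],1)
E
python3 - <<'E'
from m import *
I=cv2.imread("pics/top0.png")
print(camera_params("top")["intrinsics"][0])
D=np.load("top0.npy");C=cloud("top",D)
S=np.load("side0.npy");CS=cloud("side",S)
def roi(C,u0,u1,v0,v1,z0,z1):
    p=C[v0:v1,u0:u1].reshape(-1,3);return p[(p[:,2]>z0)&(p[:,2]<z1)]
def rep(n,p):
    if len(p)<4: print(n,len(p));return
    print(n,len(p),"mean",p.mean(0),"rect",*ang(p),"z",np.percentile(p[:,2],[5,95]))
for nm,(a,b,c,d) in dict(A=(298,348,172,230),B=(348,392,98,160)).items():
    rep(nm+" mount",roi(C,a,b,c,d,.130,.155)); rep(nm+" band",roi(C,a,b,c,d,.05,.125)); rep(nm+" crown",roi(C,a,b,c,d,.10,.12)); rep(nm+" die",roi(C,a,b,c,d,.02,.035))
rep("A mount side",roi(CS,295,350,185,250,.130,.15)); rep("B mount side",roi(CS,225,275,150,215,.130,.15))
rep("A die side",roi(CS,295,345,190,255,.024,.032))
rep("bar",roi(C,190,284,115,160,.140,.154)); rep("posts",roi(C,160,305,100,170,.154,.162));rep("feet",roi(C,160,310,100,175,.008,.02))
rep("bar side",roi(CS,205,250,200,390,.140,.154))
rep("hoop low",roi(C,215,248,105,165,.05,.145));rep("hoop top",roi(C,215,248,105,165,.156,.19))
rep("hoop side",roi(CS,190,275,240,320,.03,.2))
rep("blank stem",roi(C,190,232,195,228,.031,.040)); rep("blank disc",roi(C,190,222,198,228,.006,.014))
rep("blank disc side",roi(CS,312,350,330,368,.006,.014)); rep("stem side",roi(CS,312,350,325,368,.032,.040))
rep("cone L",roi(C,160,192,195,222,.03,.12)); rep("cone R",roi(C,215,245,205,235,.045,.12))
rep("coneR side",roi(CS,325,356,280,330,.03,.12))
rep("cone3",roi(C,460,495,160,185,.03,.12));rep("jar",roi(C,405,440,122,155,.07,.1))
a=cv2.resize(I[170:232,290:352],None,fx=6,fy=6,interpolation=2);b=cv2.resize(I[94:156,345:407],None,fx=6,fy=6,interpolation=2)
cv2.imwrite("pics/crop0.png",np.hstack([a,b]))
E
```

```text
[374.3195   0.     325.3945]
A mount 66 mean [ 0.4593 -0.0622  0.1412] rect [ 0.4596 -0.0623] [15.8 24. ] 63.4 z [0.1382 0.1443]
A band 563 mean [ 0.4548 -0.0604  0.1024] rect [ 0.4584 -0.0617] [ 33.9 127.5] 64.0 z [0.0755 0.1135]
A crown 399 mean [ 0.4578 -0.0618  0.1089] rect [ 0.4582 -0.0616] [33.9 96.3] 64.0 z [0.1017 0.1137]
A die 601 mean [ 0.455  -0.0739  0.0278] rect [ 0.4533 -0.0674] [ 95.8 125.1] 66.8 z [0.0224 0.0314]
B mount 63 mean [ 0.6617 -0.1933  0.1404] rect [ 0.6633 -0.194 ] [15.4 25.5] 71.7 z [0.1324 0.1438]
B band 540 mean [ 0.6476 -0.1888  0.1007] rect [ 0.662  -0.1934] [ 34.  129.1] 72.6 z [0.0655 0.1135]
B crown 355 mean [ 0.6592 -0.1925  0.1093] rect [ 0.663  -0.1937] [33.9 94.7] 72.6 z [0.1028 0.1136]
B die 18 mean [ 0.6077 -0.1751  0.0276] rect [ 0.6617 -0.177 ] [ 30.  129.4] 87.1 z [0.0204 0.0336]
A mount side 76 mean [ 0.4604 -0.0588  0.1379] rect [ 0.4601 -0.0607] [16.7 23.7] 68.9 z [0.1317 0.1415]
B mount side 63 mean [ 0.6618 -0.1836  0.1379] rect [ 0.6595 -0.092 ] [ 26.5 221.6] 2.3 z [0.131  0.1423]
A die side 602 mean [ 0.4662 -0.0625  0.0271] rect [ 
[... 914 characters left out ...]
.0073 0.0131]
blank disc side 577 mean [0.4294 0.2579 0.0093] rect [0.43   0.2562] [59.2 57. ] 89.2 z [0.0074 0.0114]
stem side 70 mean [0.4302 0.2563 0.035 ] rect [0.4305 0.2557] [16.5 16.8] 40.4 z [0.033  0.0367]
cone L 284 mean [0.4405 0.3296 0.0802] rect [0.4423 0.3344] [36.8 34.6] 20.6 z [0.0363 0.112 ]
cone R 206 mean [0.4092 0.1809 0.0886] rect [0.4107 0.1837] [38.3 30.2] 2.1 z [0.0487 0.1122]
coneR side 596 mean [0.4113 0.1976 0.0756] rect [0.3972 0.1608] [101.9  37.5] 66.0 z [0.0336 0.1098]
cone3 282 mean [ 0.539  -0.4838  0.0794] rect [ 0.5402 -0.4879] [39.  31.8] 27.6 z [0.0354 0.111 ]
jar 376 mean [ 0.6346 -0.3434  0.0845] rect [ 0.6354 -0.3447] [56.1 57. ] 27.8 z [0.0792 0.0884]
```

View pics/crop0.png

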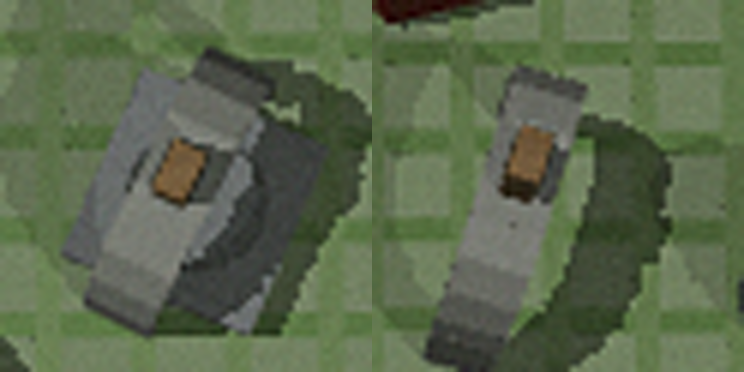

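The crop confirms the choice. The left one is a white frame over the die with the round cavity, and the right one is the free-standing white frame. I move over frame A first.

>>> step_arm --increments '[[0.3,[-35,-34,0],[0,0,0]],[0.3,[-35,-34,0],[0,0,0]],[0.3,[-35,-34,0],[0,0,0]],[0.3,[-35,-34,0],[0,0,0]],[0.3,[-35,-34,0],[0,0,0]],[0.3,[-35,-34,0],[0,0,0]],[0.3,[-35,-34,0],[0,0,0]],[0.3,[-35,-34,0],[0,0,0]],[0.3,[-35,-34,0],[0,0,0]],[0.3,[-35,-34,0],[0,0,0]],[0.3,[-35,-34,0],[0,0,0]],[0.3,[-35,-34,0],[0,0,0]],[0.3,[-35,-34,0],[0,0,0]],[0.3,[0,0,0],[0,0,0.14]],[0.3,[0,0,0],[0,0,0.14]],[0.3,[0,0,0],[0,0,0.14]],[0.3,[0,0,0],[0,0,0.14]],[0.3,[0,0,0],[0,0,0.14]],[0.3,[0,0,0],[0,0,0.14]]]'

```text
time_s: 3.0
position: [0.4582, -0.0625, 0.2314]
tcp_rot: [0.0, 0.549, 0.836, -0.0]
force: [-0.8, 0.2, 0.2]
finger_gap: 0.649
```

>>> step_arm --increments '[[0.3,[0,0,0],[0,0,0.14]],[0.3,[0,0,0],[0,0,0.14]],[0.3,[0,0,0],[0,0,0.14]],[0.3,[0,0,0],[0,0,0.14]],[0.3,[0,0,0],[0,0,0.14]],[0.3,[0,0,0],[0,0,0.14]],[0.3,[0,0,0],[0,0,0.04]],[0.3,[0,0,0],[0,0,0]]]'

```text
time_s: 3.8
position: [0.4583, -0.0625, 0.2314]
tcp_rot: [0.0, 0.851, 0.525, 0.0]
force: [0.1, 0.4, 1.1]
finger_gap: 0.649
```

```bash
cat >> h.py <<'E'
def go(x,y,z,yawdeg):
    """remaining move: turn first (tool z, rad), then shift (mm) in the turned tool axes"""
    o=get_obs();p=np.array(o["position"]);w,a,b,c=o["tcp_rot"]
    ty=np.array([2*(a*b-w*c),1-2*(a*a+c*c)]);cur=np.degrees(np.arctan2(ty[1],ty[0]))
    d=(yawdeg-cur+90)%180-90; t=np.radians(yawdeg)
    if abs((yawdeg-cur+180)%360-180)>90: t+=np.pi
    Y=np.array([np.cos(t),np.sin(t)]);X=np.array([-Y[1],Y[0]]) # z down: x = y x z
    e=np.array([x,y,z])-p
    print("t",round(o["time_s"],2),"pos",np.round(p,4),"yaw",round(cur,2),"q6",round(o["q"][5],2),"F",np.round(o["force"],1),"gap",round(o["finger_gap"],3))
    print("  turn",round(-np.radians(d),3),"shift",np.round([1000*e[:2]@X,1000*e[:2]@Y,-1000*e[2]],1))
E
python3 - <<'E'
from m import *
go(.459,-.0615,.114,-26.3)
C=cloud("top",np.load("top0.npy"));I=cv2.imread("pics/top0.png")
p=C[110:165,160:305];c=I[110:165,160:305].reshape(-1,3);p=p.reshape(-1,3)
for n,(a,b) in dict(r=(.06,.145),l=(.205,.28)).items():
    s=p[(p[:,2]>.145)&(p[:,2]<.154)&(p[:,1]>a)&(p[:,1]<b)];print(n,len(s),*ang(s))
s=p[(p[:,2]>.145)&(p[:,2]<.154)&(((p[:,1]>.06)&(p[:,1]<.145))|((p[:,1]>.205)&(p[:,1]<.28)))]
print("bar",*ang(s)); k=np.polyfit(s[:,1],s[:,0],1);print(k)
s=p[(p[:,2]>.1545)&(p[:,2]<.162)];
for a,b in((-.05,.07),(.27,.4)):
    t=s[(s[:,1]>a)&(s[:,1]<b)];print("post",len(t),t.mean(0) if len(t) else 0)
E
```

```text
t 3.8 pos [ 0.4583 -0.0625  0.2314] yaw -26.67 q6 1.9 F [0.1 0.4 1.1] gap 0.649
  turn -0.006 shift [  1.2   0.2 117.4]
r 243 [0.6384 0.1029] [19.4 86.2] 9.4
l 225 [0.6159 0.2435] [19.4 76. ] 10.1
bar [0.6276 0.1706] [ 19.8 223.3] 9.1
[-0.1606  0.6545]
post 57 [0.6508 0.025  0.158 ]
post 62 [0.6042 0.3153 0.1579]
```

>>> step_arm --increments '[[0.2,[1,0,40],[0,0,0]],[0.2,[0,0,40],[0,0,0]],[0.2,[0,0,25],[0,0,0]],[0.2,[0,0,12],[0,0,0]],[-1,[0,0,0],[0,0,0]],[-1,[0,0,0],[0,0,0]],[-1,[0,0,0],[0,0,0]],[-1,[0,0,0],[0,0,0]],[-1,[0,0,0],[0,0,0]],[-1,[0,0,0],[0,0,0]],[-1,[0,0,-10],[0,0,0]],[-1,[0,0,-20],[0,0,0]],[-1,[0,0,0],[0,0,0]]]' --force 40

```text
time_s: 5.1
position: [0.4602, -0.0618, 0.1468]
tcp_rot: [0.001, 0.851, 0.525, 0.001]
force: [0.1, -0.3, -1.7]
finger_gap: 0.269
```

```bash
python3 - <<'E'
from m import *
go(.459,-.0615,.334,-26.3)
I,D=capture("side");cv2.imwrite("pics/s1.png",cv2.resize(I[100:300,200:460],None,fx=2.5,fy=2.5))
E
```

```text
t 5.1 pos [ 0.4602 -0.0618  0.1468] yaw -26.64 q6 1.9 F [ 0.1 -0.3 -1.7] gap 0.269
  turn -0.006 shift [  -0.3   -1.2 -187.2]
```

View pics/s1.png

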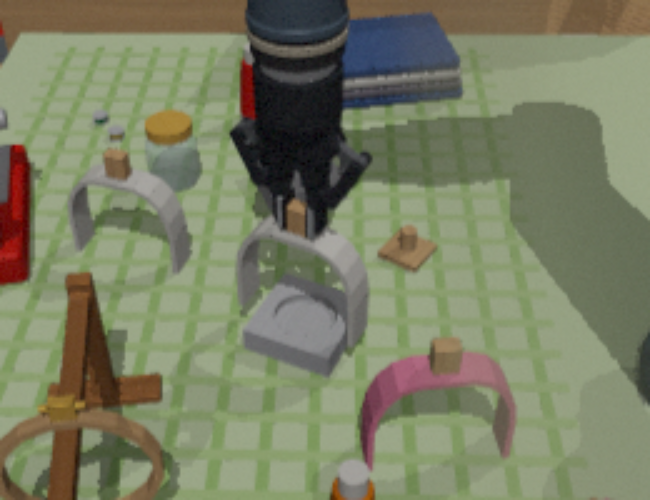

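The picture shows frame A at (300,260), held level and clear of the die with its round cavity. I carry it high to the left slot.

>>> step_arm --increments '[[-1,[0,0,-30],[0,0,0]],[-1,[0,0,-45],[0,0,0]],[-1,[0,0,-45],[0,0,0]],[-1,[0,0,-45],[0,0,-0.05]],[-1,[0,0,-15],[0,0,-0.1]],[-1,[0,0,0],[0,0,-0.124]],[-1,[0,0,0],[0,0,-0.12]],[-1,[0,0,0],[0,0,-0.12]],[-1,[0,0,0],[0,0,-0.11]],[-1,[20,15,0],[0,0,0]],[-1,[40,29,0],[0,0,0]],[-1,[40,29,0],[0,0,0]],[-1,[40,29,0],[0,0,0]],[-1,[40,29,0],[0,0,0]],[-1,[40,28,0],[0,0,0]],[-1,[40,28,0],[0,0,0]],[-1,[20,14,0],[0,0,0]],[-1,[0,0,0],[0,0,0]],[-1,[0,0,0],[0,0,0]]]'

```text
time_s: 7.05
position: [0.6127, 0.247, 0.3229]
tcp_rot: [-0.0, 0.648, 0.761, -0.001]
force: [0.3, 0.5, -1.6]
finger_gap: 0.269
```

```bash
python3 - <<'E'
from m import *
go(.6148,.247,.18,9.1)
I,D=capture("side");cv2.imwrite("pics/s2.png",cv2.resize(I[100:400,120:420],None,fx=2,fy=2))
S=cloud("side",D); p=S[100:300,140:330].reshape(-1,3); c=I[100:300,140:330].reshape(-1,3).astype(int)
g=(np.ptp(c,axis=1)<25)&(c.mean(1)>80)&(p[:,2]>.18)&(p[:,2]<.33)&(abs(p[:,1]-.247)<.06)
s=p[g];print(len(s),ang(s),np.percentile(s[:,2],[1,99]))
for a in(s[:,0]<.58,s[:,0]>.65): print(s[a].min(0),s[a].max(0)) if a.any() else None
# round die cavity
I,D=capture("top");np.save("top1.npy",D);cv2.imwrite("pics/t1.png",I)
E
```

```text
t 7.05 pos [0.6127 0.247  0.3229] yaw 9.17 q6 1.79 F [ 0.3  0.5 -1.6] gap 0.269
  turn 0.001 shift [ -0.3   2.1 142.9]
1863 (array([0.6135, 0.2471]), array([132.5,  36.4]), 9.3) [0.2116 0.3214]
[0.5455 0.2189 0.2071] [0.5799 0.2584 0.3175]
[0.65   0.2365 0.2076] [0.6764 0.275  0.3154]
```

View pics/s2.png

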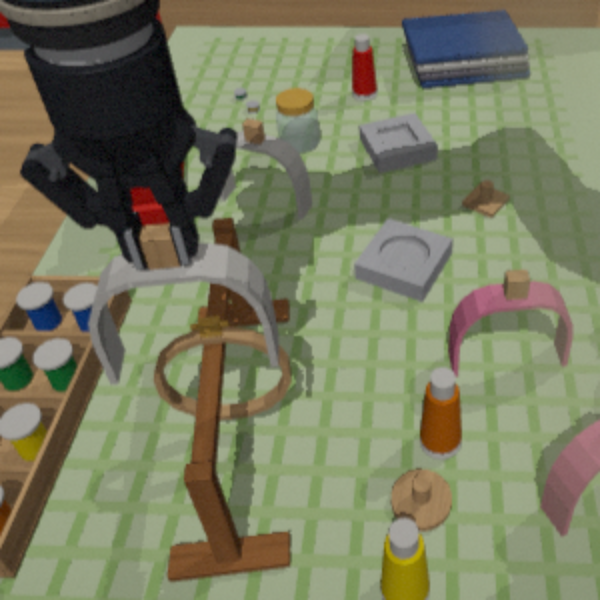

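The frame hangs level above the bar at the left slot. Measured centre is (.6135,.247), tips at z .21. Lowering.

>>> step_arm --increments '[[-1,[0,1.5,20],[0,0,0]],[-1,[0,0,40],[0,0,0]],[-1,[0,0,40],[0,0,0]],[-1,[0,0,30],[0,0,0]],[-1,[0,0,15],[0,0,0]],[-1,[0,0,8],[0,0,0]],[-1,[0,0,4],[0,0,0]],[-1,[0,0,4],[0,0,0]],[-1,[0,0,2],[0,0,0]],[-1,[0,0,0],[0,0,0]],[-1,[0,0,0],[0,0,0]]]'

```text
time_s: 8.25
position: [0.6146, 0.2471, 0.1618]
tcp_rot: [0.0, 0.649, 0.761, 0.0]
force: [0.3, 0.1, -1.9]
finger_gap: 0.27
```

>>> step_arm --increments '[[-1,[0,0,2],[0,0,0]],[-1,[0,0,1],[0,0,0]],[-1,[0,0,1],[0,0,0]],[-1,[0,0,0],[0,0,0]]]'

```text
time_s: 8.65
position: [0.6146, 0.2471, 0.1592]
tcp_rot: [0.001, 0.649, 0.761, 0.001]
force: [-3.0, -2.2, 12.3]
finger_gap: 0.275
```

>>> step_arm --increments '[[-1,[0,0,-1],[0,0,0]],[0.2,[0,0,0],[0,0,0]],[0.2,[0,0,0],[0,0,0]],[0.2,[0,0,0],[0,0,0]],[0.2,[0,0,-10],[0,0,0]],[0.2,[0,0,-40],[0,0,0]],[0.2,[0,0,-40],[0,0,0]]]'

```text
time_s: 9.35
position: [0.6137, 0.2467, 0.2492]
tcp_rot: [-0.0, 0.649, 0.761, -0.001]
force: [1.1, 0.3, -0.1]
finger_gap: 0.599
```

>>> step_arm --increments '[[0.2,[-44,-2.4,0],[0,0,0]],[0.2,[-44,-2.4,0],[0,0,0]],[0.2,[-44,-2.4,0],[0,0,0]],[0.2,[-44,-2.4,0],[0,0,0]],[0.2,[-44,-2.4,0],[0,0,0]],[0.2,[-44,-2.4,0],[0,0,0]],[0.2,[-44,-2.4,0],[0,0,0]],[0.2,[-44,-2.4,0],[0,0,0]],[0.2,[-44,-2.4,0],[0,0,0]],[0.2,[-44,-2.4,0],[0,0,0]],[0.2,[0,0,0],[0,0,0.116]],[0.2,[0,0,0],[0,0,0.116]],[0.2,[0,0,0],[0,0,0.116]],[0.2,[0,0,0],[0,0,0.116]],[0.2,[0,0,0],[0,0,0]]]'

```text
time_s: 10.85
position: [0.6603, -0.1914, 0.2489]
tcp_rot: [0.0, 0.807, 0.591, 0.0]
force: [0.3, 0.1, -0.2]
finger_gap: 0.603
```

```bash
python3 - <<'E'
from m import *
go(.662,-.1935,.114,-17.4)
C=cloud("top",np.load("top0.npy"))
p=C[35:105,335:430].reshape(-1,3);p=p[(p[:,2]>.09)];print("machine minx by z",[(z,p[p[:,2]>z].min(0)) for z in(.09,.12) if (p[:,2]>z).any()])
I,D=capture("side");cv2.imwrite("pics/s3.png",cv2.resize(I[100:400,120:420],None,fx=2,fy=2))
C=cloud("top",np.load("top1.npy"));p=C[165:240,290:360].reshape(-1,3)
s=p[(p[:,2]>.023)&(p[:,2]<.034)];print("die rim",len(s),*ang(s),np.median(s[:,2]))
S=cloud("side",D);q=S[180:270,270:370].reshape(-1,3);s=q[(q[:,2]>.024)&(q[:,2]<.033)];print("die side",len(s),*ang(s),np.median(s[:,2]))
s=S[180:270,270:370].reshape(-1,3);s=s[(s[:,2]>.014)&(s[:,2]<.0215)&(np.hypot(s[:,0]-.459,s[:,1]+.063)<.04)];print("cavity",s.mean(0),*ang(s))
E
```

```text
t 10.85 pos [ 0.6603 -0.1914  0.2489] yaw -17.58 q6 1.6 F [ 0.3  0.1 -0.2] gap 0.603
  turn -0.003 shift [ -1.5   2.2 134.9]
machine minx by z [(0.09, array([ 0.3611, -0.3216,  0.09  ])), (0.12, array([ 0.3611, -0.3216,  0.1204]))]
die rim 752 [ 0.4576 -0.0693] [95.9 96.1] 66.7 0.02833528937838181
die side 705 [ 0.4874 -0.1511] [221.6 226.9] 63.1 0.027076368462267575
cavity [ 0.4583 -0.0749  0.0175] [ 0.4634 -0.0714] [73.3 56.3] 36.5
```

View pics/s3.png

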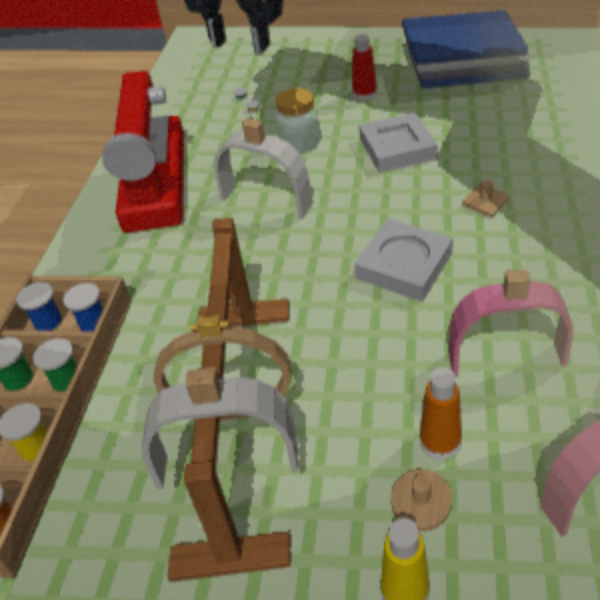

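Frame A hangs astride the bar at (205,400), left of the hoop, and the hoop is undisturbed. Before going down on B I check the clearance to the sewing machine.

```bash
python3 - <<'E'
from m import *
D=np.load("top0.npy");C=cloud("top",D)
p=C[35:110,330:430].reshape(-1,3);p=p[D[35:110,330:430].ravel()>0]
for z in(.03,.08,.11,.14,.17):
    s=p[(p[:,2]>z)&(p[:,0]>.735)]; print(z,len(s),s.min(0) if len(s) else 0, s[:,2].max() if len(s) else 0)
E
```

```text
0.03 3013 [ 0.7729 -0.3574  0.0301] 0.16550716134599475
0.08 1607 [ 0.7794 -0.3216  0.0803] 0.16550716134599475
0.11 1533 [ 0.7794 -0.3216  0.1101] 0.16550716134599475
0.14 1195 [ 0.781  -0.3216  0.14  ] 0.16550716134599475
0.17 0 0 0
```

>>> step_arm --increments '[[0.2,[-1.5,1,45],[0,0,0]],[0.2,[0,0,45],[0,0,0]],[0.2,[0,0,30],[0,0,0]],[0.2,[0,0,15],[0,0,0]],[-1,[0,0,0],[0,0,0]],[-1,[0,0,0],[0,0,0]],[-1,[0,0,0],[0,0,0]],[-1,[0,0,0],[0,0,0]],[-1,[0,0,0],[0,0,0]],[-1,[0,0,0],[0,0,0]],[-1,[0,0,-10],[0,0,0]],[-1,[0,0,-20],[0,0,0]],[-1,[0,0,-40],[0,0,0]],[-1,[0,0,-45],[0,0,0]],[-1,[0,0,-45],[0,0,0]],[-1,[0,0,-40],[0,0,0]],[-1,[0,0,-10],[0,0,0]],[-1,[0,0,0],[0,0,0]]]'

```text
time_s: 12.7
position: [0.6614, -0.1932, 0.3263]
tcp_rot: [0.002, 0.806, 0.591, 0.001]
force: [-0.4, 0.2, -1.1]
finger_gap: 0.273
```

```bash
python3 - <<'E'
from m import *
go(.6383,.099,.323,9.1)
E
```

```text
t 12.7 pos [ 0.6614 -0.1932  0.3263] yaw -17.47 q6 1.59 F [-0.4  0.2 -1.1] gap 0.273
  turn -0.464 shift [292.1  23.4   3.3]
```

>>> step_arm --increments '[[-1,[0,0,0],[0,0,-0.09]],[-1,[0,0,0],[0,0,-0.124]],[-1,[0,0,0],[0,0,-0.125]],[-1,[0,0,0],[0,0,-0.125]],[-1,[22,1.4,0],[0,0,0]],[-1,[40,3,0],[0,0,0]],[-1,[45,4,0],[0,0,0]],[-1,[45,4,0],[0,0,0]],[-1,[45,4,0],[0,0,0]],[-1,[45,4,0],[0,0,0]],[-1,[35,2,0],[0,0,0]],[-1,[15,1,0],[0,0,0]],[-1,[0,0,0],[0,0,0]],[-1,[0,0,0],[0,0,0]]]'

```text
time_s: 14.1
position: [0.6375, 0.0986, 0.3226]
tcp_rot: [-0.0, 0.649, 0.761, -0.001]
force: [-0.6, -0.2, -0.8]
finger_gap: 0.269
```

```bash
python3 - <<'E'
from m import *
go(.6383,.099,.164,9.1)
I,D=capture("side");cv2.imwrite("pics/s4.png",cv2.resize(I[100:400,120:420],None,fx=2,fy=2))
S=cloud("side",D); p=S[60:300,140:330].reshape(-1,3); c=I[60:300,140:330].reshape(-1,3).astype(int)
g=(np.ptp(c,axis=1)<25)&(c.mean(1)>80)&(p[:,2]>.19)&(p[:,2]<.33)&(abs(p[:,1]-.1)<.06)
s=p[g];print(len(s),ang(s),np.percentile(s[:,2],[1,99]))
for a in(s[:,0]<.6,s[:,0]>.67): print(s[a].min(0),s[a].max(0)) if a.any() else None
E
```

```text
t 14.1 pos [0.6375 0.0986 0.3226] yaw 9.13 q6 1.57 F [-0.6 -0.2 -0.8] gap 0.269
  turn 0.001 shift [  0.3   0.9 158.6]
1188 (array([0.6383, 0.0984]), array([132.2,  37.7]), 9.4) [0.2121 0.3247]
[0.5706 0.0711 0.2085] [0.5999 0.1096 0.315 ]
[0.6704 0.0868 0.2083] [0.701  0.1269 0.3182]
```

View pics/s4.png

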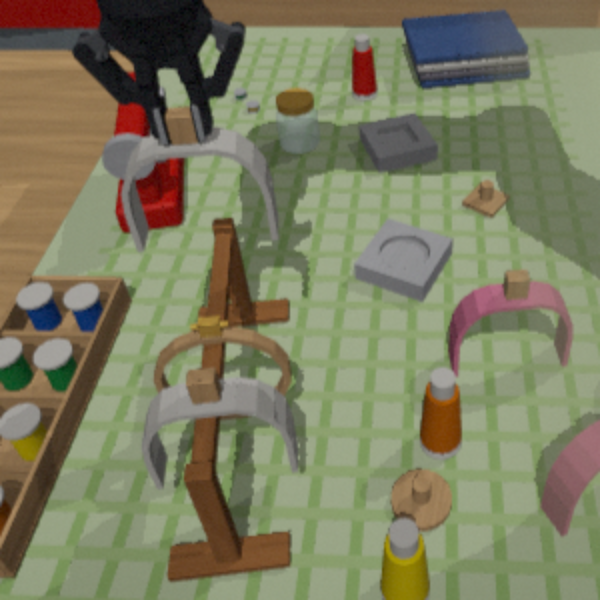

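Frame B is level above the bar's right slot, measured centre (.638,.098) at yaw 9.4°. Lowering.

>>> step_arm --increments '[[-1,[0,0.5,20],[0,0,0]],[-1,[0,0,40],[0,0,0]],[-1,[0,0,40],[0,0,0]],[-1,[0,0,30],[0,0,0]],[-1,[0,0,15],[0,0,0]],[-1,[0,0,8],[0,0,0]],[-1,[0,0,4],[0,0,0]],[-1,[0,0,4],[0,0,0]],[-1,[0,0,2],[0,0,0]],[-1,[0,0,1],[0,0,0]],[-1,[0,0,0],[0,0,0]]]'

```text
time_s: 15.25
position: [0.6384, 0.0992, 0.1597]
tcp_rot: [0.0, 0.649, 0.761, 0.0]
force: [0.6, 0.2, -0.4]
finger_gap: 0.271
```

>>> step_arm --increments '[[-1,[0,0,1],[0,0,0]],[0.2,[0,0,0],[0,0,0]],[0.2,[0,0,0],[0,0,0]],[0.2,[0,0,0],[0,0,0]],[0.2,[0,0,-10],[0,0,0]],[0.2,[0,0,-40],[0,0,0]],[0.2,[0,0,-40],[0,0,0]],[0,[31,-30,0],[0,0,0]],[0,[31,-30,0],[0,0,0]],[0,[31,-30,0],[0,0,0]],[0,[31,-30,0],[0,0,0]],[0,[31,-30,0],[0,0,0]],[0,[31,-30,0],[0,0,0]],[0,[0,0,0],[0,0,0.123]],[0,[0,0,0],[0,0,0.123]],[0,[0,0,0],[0,0,0.123]],[0,[0,0,0],[0,0,0]],[0,[0,0,0],[0,0,0]]]'

```text
time_s: 17.05
position: [0.4311, 0.2543, 0.2488]
tcp_rot: [0.0, 0.776, 0.63, 0.0]
force: [-0.8, -1.1, 0.2]
finger_gap: 0.502
```

```bash
python3 - <<'E'
from m import *
go(.4303,.2555,.0125,-12)
I,D=capture("side");cv2.imwrite("pics/s5.png",cv2.resize(I[100:400,120:420],None,fx=2,fy=2))
S=cloud("side",D)
def rep(n,p,z0,z1):
    s=p.reshape(-1,3);s=s[(s[:,2]>z0)&(s[:,2]<z1)&(s[:,0]>.3)&(s[:,0]<.55)];print(n,len(s),s.mean(0) if len(s) else 0)
    return s
rep("disc",S[320:372,310:350],.0075,.0125);rep("stem",S[320:372,310:350],.033,.040)
rep("coneR top",S[275:330,325:358],.103,.118);rep("coneL top",S[350:400,300:340],.103,.118)
E
```

```text
t 17.05 pos [0.4311 0.2543 0.2488] yaw -11.83 q6 2.31 F [-0.8 -1.1  0.2] gap 0.502
  turn 0.003 shift [  1.   -1.  236.3]
disc 546 [0.4293 0.2565 0.0094]
stem 67 [0.4299 0.2553 0.035 ]
coneR top 126 [0.411  0.1894 0.1086]
coneL top 202 [0.4426 0.3398 0.1088]
```

View pics/s5.png

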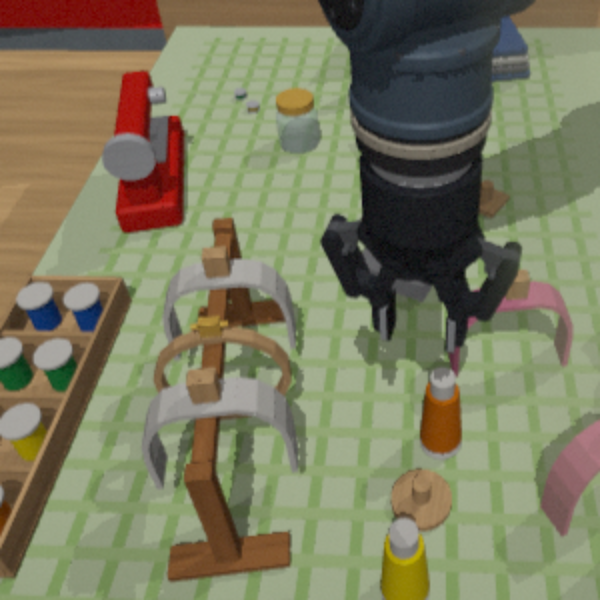

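Both frames hang astride the bar at (215,265) and (202,385), with the hoop between them. The blank is at (422,495) between the orange and yellow cones. I descend onto the stem with the jaws across the cone line.

>>> step_arm --increments '[[0,[1,-1,40],[0,0,0]],[0,[0,0,45],[0,0,0]],[0,[0,0,45],[0,0,0]],[0,[0,0,40],[0,0,0]],[0,[0,0,30],[0,0,0]],[0,[0,0,20],[0,0,0]],[0,[0,0,10],[0,0,0]],[0,[0,0,5],[0,0,0]],[0,[0,0,0],[0,0,0]]]'

```text
time_s: 18.0
position: [0.4305, 0.2555, 0.0134]
tcp_rot: [0.0, 0.777, 0.629, -0.0]
force: [-1.0, 0.2, 0.5]
finger_gap: 0.498
```

>>> step_arm --increments '[[-1,[0,0,0],[0,0,0]],[-1,[0,0,0],[0,0,0]],[-1,[0,0,0],[0,0,0]],[-1,[0,0,0],[0,0,0]],[-1,[0,0,0],[0,0,0]],[-1,[0,0,-10],[0,0,0]],[-1,[0,0,-25],[0,0,0]],[-1,[0,0,-45],[0,0,0]],[-1,[0,0,-45],[0,0,0]],[-1,[0,0,-45],[0,0,0]],[-1,[0,0,-10],[0,0,0]],[-1,[0,0,0],[0,0,0]]]' --force 40

```text
time_s: 19.2
position: [0.4311, 0.256, 0.1957]
tcp_rot: [0.0, 0.777, 0.629, 0.002]
force: [1.0, -0.6, -1.0]
finger_gap: 0.191
```

```bash
python3 - <<'E'
from m import *
go(.4576,-.0693,.10,-12)
E
```

```text
t 19.2 pos [0.4311 0.256  0.1957] yaw -12.03 q6 2.32 F [ 1.  -0.6 -1. ] gap 0.191
  turn -0.0 shift [-312.7   93.6   95.7]
```

>>> step_arm --increments '[[-1,[-20,6,0],[0,0,0]],[-1,[-40,12,0],[0,0,0]],[-1,[-45,13.5,0],[0,0,0]],[-1,[-45,13.5,0],[0,0,0]],[-1,[-45,13.5,0],[0,0,0]],[-1,[-45,13.5,0],[0,0,0]],[-1,[-40,12,0],[0,0,0]],[-1,[-22,6.5,0],[0,0,0]],[-1,[-10,3,0],[0,0,0]],[-1,[0,0,40],[0,0,0]],[-1,[0,0,40],[0,0,0]],[-1,[0,0,40],[0,0,0]],[-1,[0,0,0],[0,0,0]],[-1,[0,0,0],[0,0,0]]]'

```text
time_s: 20.6
position: [0.4558, -0.0686, 0.0732]
tcp_rot: [-0.001, 0.777, 0.629, -0.001]
force: [-0.2, 0.3, -0.6]
finger_gap: 0.196
```

```bash
python3 - <<'E'
from m import *
go(.4576,-.0693,.045,-12)
I,D=capture("side");cv2.imwrite("pics/s6.png",cv2.resize(I[170:270,250:400],None,fx=4,fy=4))
S=cloud("side",D);v,u=np.mgrid[:400,:640]
p=S[170:270,250:400].reshape(-1,3)
for a,b in((.045,.055),(.055,.065),(.064,.072)):
    s=p[(p[:,2]>a)&(p[:,2]<b)&(np.hypot(p[:,0]-.4576,p[:,1]+.0693)<.045)];print("blank z",a,len(s),*ang(s) if len(s)>4 else "",np.median(s[:,2]) if len(s) else 0)
s=p[(p[:,2]>.02)&(p[:,2]<.033)&(np.hypot(p[:,0]-.4576,p[:,1]+.0693)<.075)];print("die",len(s),*ang(s),s.min(0),s.max(0))
# circle cavity edge via cavity wall in initial clear picture
C=cloud("top",np.load("top1.npy"));I=cv2.imread("pics/t1.png");q=C.reshape(-1,3)
d=np.hypot(q[:,0]-.4576,q[:,1]+.0693);s=q[(d<.045)&(q[:,2]<.0225)&(q[:,2]>.012)]
c,r=cv2.minEnclosingCircle((s[:,:2]*1000).astype(np.float32));print("cavity top",len(s),c,r,s.mean(0),np.median(s[:,2]))
E
```

```text
t 20.6 pos [ 0.4558 -0.0686  0.0732] yaw -11.99 q6 1.63 F [-0.2  0.3 -0.6] gap 0.196
  turn 0.0 shift [-0.3  1.9 28.2]
blank z 0.045 0 0
blank z 0.055 44 [ 0.4543 -0.0517] [58.1 26.6] 5.2 0.06157768130876068
blank z 0.064 195 [ 0.4548 -0.0605] [58.5 44.8] 6.3 0.06782042785494147
die 576 [ 0.4582 -0.0694] [99.8 97.8] 66.5 [ 0.3948 -0.1128  0.02  ] [ 0.5205 -0.0058  0.0303]
cavity top 403 (460.72882080078125, -72.96576690673828) 36.668296813964844 [ 0.4583 -0.0693  0.0181] 0.01817771944946478
```

View pics/s6.png

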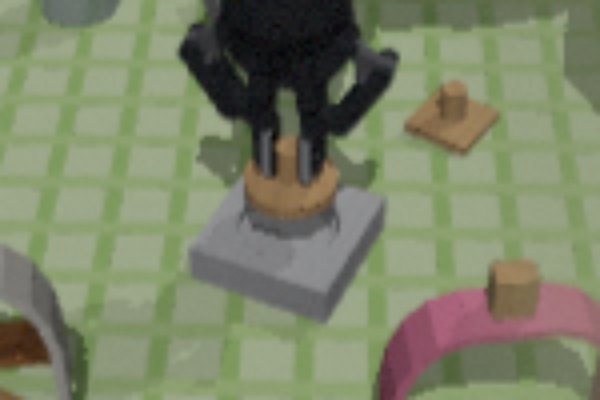

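The blank is held level over the round die, with its centre measured near (.4547,-.068) against the die at (.458,-.069). I correct by about 3 mm and go down gently.

>>> step_arm --increments '[[-1,[-0.7,3,10],[0,0,0]],[-1,[0,0,15],[0,0,0]],[-1,[0,0,5],[0,0,0]],[-1,[0,0,2],[0,0,0]],[-1,[0,0,2],[0,0,0]],[-1,[0,0,1],[0,0,0]],[-1,[0,0,0],[0,0,0]]]'

```text
time_s: 21.35
position: [0.4596, -0.0705, 0.0386]
tcp_rot: [0.0, 0.777, 0.629, 0.0]
force: [-1.1, 0.2, -0.4]
finger_gap: 0.192
```

No contact force, and it is already below rim level, so it has entered the cavity.

>>> step_arm --increments '[[-1,[0,0,2],[0,0,0]],[-1,[0,0,2],[0,0,0]],[-1,[0,0,1.5],[0,0,0]],[-1,[0,0,1],[0,0,0]],[-1,[0,0,0],[0,0,0]]]'

```text
time_s: 21.85
position: [0.4595, -0.0706, 0.0324]
tcp_rot: [0.0, 0.777, 0.629, 0.0]
force: [-4.0, 0.6, 9.6]
finger_gap: 0.192
```

>>> step_arm --increments '[[-1,[0,0,-0.5],[0,0,0]],[0,[0,0,0],[0,0,0]],[0,[0,0,0],[0,0,0]],[0,[0,0,0],[0,0,0]],[0,[0,0,-20],[0,0,0]],[0,[0,0,-45],[0,0,0]],[0,[0,0,-45],[0,0,0]],[0,[0,0,-45],[0,0,0]],[0,[45,-15,0],[0,0,0]],[0,[45,-15,0],[0,0,0]],[0,[40,-20,0],[0,0,0]],[0,[0,0,0],[0,0,0]],[0,[0,0,0],[0,0,0]]]'

```text
time_s: 23.15
position: [0.4375, 0.0679, 0.1873]
tcp_rot: [0.0, 0.776, 0.63, -0.0]
force: [0.9, -0.3, -0.8]
finger_gap: 0.501
```

```bash
python3 - <<'E'
from m import *
o=get_obs();print(o["time_s"],o["position"],o["force"])
for c in("side","top"):
    I,D=capture(c);C=cloud(c,D)
    if c=="side": cv2.imwrite("pics/s7.png",cv2.resize(I[130:400,180:400],None,fx=2.2,fy=2.2))
    p=C[D>0]
    def rep(n,x,y,r,z0,z1):
        s=p[(np.hypot(p[:,0]-x,p[:,1]-y)<r)&(p[:,2]>z0)&(p[:,2]<z1)]
        print(c,n,len(s),*(ang(s) if len(s)>4 else ""),"zmed",np.round(np.median(s[:,2]),4) if len(s) else 0)
        return s
    s=rep("disc+die top",.4583,-.0693,.026,.022,.034)
    if len(s)>9:
        A=np.c_[s[:,:2]-[.4583,-.0693],np.ones(len(s))];k=np.linalg.lstsq(A,s[:,2],rcond=None)[0];print("  plane",k)
    rep("stem",.4583,-.0693,.03,.047,.060)
    rep("mountA",.6148,.247,.03,.178,.195);rep("mountB",.638,.099,.03,.178,.195)
    rep("crownA",.6148,.247,.07,.148,.165);rep("crownB",.638,.099,.07,.148,.165)
    rep("hoop clamp",.6235,.1765,.03,.162,.185)
E
```

```text
23.15 [0.4375 0.0679 0.1873] [ 0.855  -0.3228 -0.8183]
side disc+die top 177 [ 0.4584 -0.0673] [49.4 46.9] 3.2 zmed 0.0274
  plane [ 0.0101 -0.0008  0.0275]
side stem 35 [ 0.4596 -0.0704] [15.3 15.5] 1.6 zmed 0.0524
side mountA 151 [0.6147 0.2474] [23.6 16.6] 8.5 zmed 0.1849
side mountB 100 [0.6384 0.0998] [23.8 17.3] 8.5 zmed 0.1847
side crownA 1293 [0.615  0.2478] [ 86.2 138.3] 9.5 zmed 0.1529
side crownB 721 [0.6395 0.0908] [105.2  93.7] 58.9 zmed 0.1528
side hoop clamp 119 [0.6274 0.1783] [33.2 11. ] 7.8 zmed 0.1707
top disc+die top 229 [ 0.4586 -0.0687] [48.4 50.6] 0.1 zmed 0.0282
  plane [-0.0181  0.002   0.0282]
top stem 34 [ 0.4588 -0.0714] [14.1 16.4] 0.9 zmed 0.0537
top mountA 41 [0.6185 0.2468] [13.5 15.3] 5.6 zmed 0.1863
top mountB 71 [0.638  0.0984] [24.4 15.9] 9.3 zmed 0.1862
top crownA 141 [0.6439 0.2273] [36.  82.4] 7.3 zmed 0.1548
top crownB 525 [0.6347 0.0855] [99.  85.7] 68.8 zmed 0.1536
top hoop clamp 23 [0.6351 0.1784] [ 8.7 14.7] 89.3 zmed 0.1752
```

View pics/s7.png

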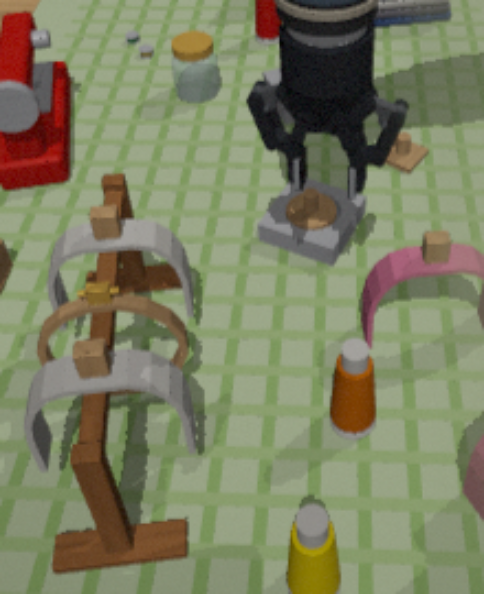

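Disc top is at 28 mm and the stem top at about 54 mm, so the blank is home and level. Both mounts are upright at z .186, the hoop is in place, and the arm is clear.

```bash
python3 -c "
from rig import *
print(close_job())"
```

```text
the job is handed in; nothing more can be done
None
```

Both white frames hang astride the rail, one on each side of the hoop, and the round blank sits stem up in the round die. I handed the job in at about 23 s of the 72 s allowed; no verdict was reported.

**Frames:** The last check put the mount tops at z ≈ 0.185–0.186 m, against 0.186 expected for a frame resting on the bar. They are centred on the bar to within about 1–2 mm, at a yaw of 8.5–9.3° against 9.1° for the rail.

**Blank:** Its disc top measures 27–28 mm and its stem top 52–54 mm above the table, against 28 and 54 mm expected when fully home. It is level to about 0.02 rad, roughly the noise of the measurement, and 1–2 mm off the die's centre.

**Bystanders:** In the last picture the hoop is still on the bar, and the cones, the jar, the square blank and the pink look-alikes look undisturbed. I judged these by eye; only the hoop's clamp was re-measured, within a few mm of its start. The gripper is open and touches nothing.

**Disagreements:** The top camera's readings of frame A and of the hoop clamp were partial, apparently hidden by the arm, and gave centres that were off. For those two I relied on the side camera. No check failed.

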